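# Lay out the blood-draw station for the next patient

### The arm

A 6-joint arm with a two-finger parallel gripper is mounted at the origin on the work surface. World frame = base frame: x ahead of the robot, y to its left, z up, the work surface at z = 0. Lengths are in mm, angles in rad, forces in N, time in s.
With the tool pointing down it reaches from about 275 to 825 mm from the base axis. Payload 5.2 kg.
Tool frame: the origin (TCP) lies at the very end of the fingers, on their centre line; the grasp point (between the pads) lies 19 mm behind it; z points along the fingers, y is the line along which they close (so a half turn about z gives the same grasp; the last joint's range is limited). The gripper opens to 93 mm and grips with 3 to 60 N. Pads are 15 mm wide; open, the fingers measure 128 mm over their backs; the gripper's body (75 mm by 188 mm) begins 65 mm behind the grasp point.
Start: joints at [-1.378, 0.259, 1.535, -0, 1.348, -0.203], TCP at [212.071, -507.475, 218.653] pointing down, gripper open.
Joint ranges: [-3.14, 3.14], [-0.91, 2.08], [0.19, 2.58], [-1.22, 4.36], [0.22, 2.71], [-3.12, 3.12]. Speed limits (rad/s): [2.57, 2.57, 3.14, 3.14, 3.14, 3.14].

### API

Orientations are given as [roll, pitch, yaw] about the fixed x, y, z axes, in that order (R = Rz(yaw) Ry(pitch) Rx(roll)).
In Python, from bench import robot gives the robot as it stands. The module is installed in compiled form; this text tells all that it offers. Calls block until the motion is done:
- robot.move_ptp(position, orientation): joint-space move of the TCP to a pose.
- robot.move_linear(position, ori=None, speed=150, f_stop=None): straight line of the TCP; ori=None keeps the orientation; speed is the mean speed in mm/s. With f_stop (N) it stops when the force on the tool has changed by that much, and returns True; else False.
- robot.move_j(angles): joint-space move.
- robot.move_gripper(opening): opening from 0.0 (shut) to 1.0 (fully open); the grip force is fixed at half the most; returns when the fingers have stopped.
- robot.sleep(seconds).
- robot.inverse_kinematics(position, orientation): joint angles nearest the present ones, or None.
- robot.get_image(name): name is "side" or "top"; returns a dict with "img" (384x512x3 uint8, blue, green, red), "fovy" (degrees; the focal length in pixels is half the picture's height over the tangent of half this angle, whatever the lens; pixels are square), "cx", "cy" (the principal point, pixels), "eye" and "orientation" of the camera in the world. Camera axes: x right, y down, z forward; pixel columns grow to the right and rows downward; lengths in mm; the calibration is good to about 2 mm. A picture is of the moment at which its call begins. There is no depth.
A pose or a line that the arm cannot do raises robot.MotionError and nothing moves.
- robot.hand_in(): hands the job in; it is judged then, once.
Readings, each from a call of its own:
- robot.current_t(): time.
- robot.current_qpos(): joint angles.
- robot.current_joint_vel(): joint speeds.
- robot.current_joint_efforts(): joint torques, N m.
- robot.current_tcp_pos(): TCP position.
- robot.current_eef_rot(): TCP orientation.
- robot.current_contact_force(): force on the tool from outside, world axes, zero at the start.
- robot.current_ft_torque(): the same for the moment, N m.
- robot.current_gripper_width(): opening from 0.0 (shut) to 1.0 (fully open).
- robot.current_finger_force(): force on a finger pad.
Only numpy, scipy, OpenCV 4.12 (cv2) and the standard library are available. Lean on these libraries where they do the work, as an engineer would, in place of code of your own. Each camera call takes 0.05 s, during which the arm holds its last target. There are 200 camera calls.

### The job

Get the desk ready for the next blood draw, left and right as seen from the robot. Stand the tube rack lengthwise along the right side of the arm rest and the sharps bin at its left side, both level with the rest's middle and 3 cm clear of it; put the swab box in line with the rack, 3 cm in front of the rack's near end and turned the same way, with the plaster tin squarely on top of it. Tuck the patient's card squarely under the sprung arm of the slip holder, on top of the request slips and half its length past the arm's bar, keep the rack and the bin upright, and leave the specimen pot where it stands.

Things in the scene. Friction and masses are not known exactly. Their poses are not given: they have to be found in the camera images.
- tube_rack: White plastic tube rack, 104 mm long (its x) by 62 mm wide (its y), block 50 mm high, full of 15 capped sample tubes whose caps reach 80 mm above the desk; moved as one piece, 0.26 kg. Origin: centre of the underside. Grip it across the 62 mm width. Either end may face either way.
- sharps_bin: Small yellow round sharps bin with a red lid: tapered body 55 to 62 mm across, lid 66 mm in diameter from 72 to 92 mm height, 95 mm high over all; closed. The tallest loose thing of the job. Origin: centre of the underside, z up. Its turn does not matter.
- swab_box: White carton of swabs with a brown band round it and a brown oblong on top, 76 mm long (its x), 54 mm wide (its y), 52 mm high, closed, 0.14 kg. Origin: centre of the underside. Either end may face either way.
- plaster_tin: Flat bare-metal plaster tin, two ribs on its lid, 64 mm long (its x), 46 mm wide (its y), 24 mm high. Origin: centre of the underside. Either end may face either way.
- patient_card: Patient's card in a hard white plastic case, lying flat, a rigid plate 86 mm long (its x), 56 mm wide (its y), 6 mm thick. Origin: centre of the underside. Either end may go in first.
- forearm_rest: Forearm rest fixed to the desk: grey moulded pad with a shallow trough on a steel plate, 220 mm long (its x, pointing away from the robot), 110 mm wide (its y, pointing to the robot's left), 50 mm high at the shoulders. Origin: centre of the underside. Its right side is its -y side, its near end its -x end.
- slip_holder: Request-slip holder fixed to the desk: steel plate 170 by 130 mm (x by y) with a solid block of white slips, 100 mm wide, from x = -78 to +62 mm, flat top 16 mm above the desk. A sprung arm comes from its far end and rests its bar on the slips at x = -10 mm, y = 0. A card is slid in flat along its +x, over the slips, from the open near end (-x). Origin: centre of the underside.
- slip_arm (a joint): Hinge (rad) of the slip holder's sprung arm, at holder x = +72 mm, 36 mm up. 0: bar on the bare slips; about 0.07 with a card under it; springs down with about 1.5 N. The arm is 34 mm wide, so a card held across its width passes it between the fingers; from the bar a lip slopes up 18 degrees to x = -55 mm, 31 mm up at its underside, and a card pushed in with a few newtons lifts it by itself.
- specimen_pot: Closed clear specimen pot with a white screw cap, 56 mm in diameter, 64 mm high, standing near the supplies. Not to be moved. Origin: centre of the underside.
Things that resemble listed ones, but are neither listed nor needed, are in the scene too. What is shaped like the sharps_bin but turquoise is not meant.

How it is judged:
By the outcome, as a careful person would: the job done as asked, in the order asked, and still so for the second after the job is handed in, with the robot touching nothing.
It also fails if it takes over 122 s, if anything falls off the work surface, if the arm or the gripper's body presses on something with over 40 N, if the wrist force passes 120 N, or if a joint passes its speed limit or range.

## Working session

There is one attempt and no reset: what is moved stays moved. The work goes in short steps, each a Python script; the robot and the scene stay as the last script left them, time stands still between calls to the robot, and variables do not carry over. Pictures are saved under pics/ and viewed, at most 14 in all, crops included, and the job is handed in when it is done.

```bash
mkdir -p pics
python3 - <<'E'
from bench import robot
import cv2
for n in("top","side"):
    d=robot.get_image(n); cv2.imwrite(f"pics/{n}0.png",d["img"])
    print(n,d["fovy"],d["cx"],d["cy"],d["eye"],d["orientation"])
print(robot.current_t(),robot.current_eef_rot())
E
```

```text
top 42.517530362999054 254.9622745785424 180.58966551438263 [ 269.02138125   36.83014596 1411.51345989] [-3.01412093e+00  2.15079491e-03 -1.58180322e+00]
side 47.17320513875978 249.25558408330613 194.43726409084908 [-26.59042301 798.23776764 673.16913765] [-2.15666958 -0.00866438 -2.59109934]
0.1 [-3.13997621e+00 -3.19998012e-04  3.95790925e-01]
```

View pics/top0.png

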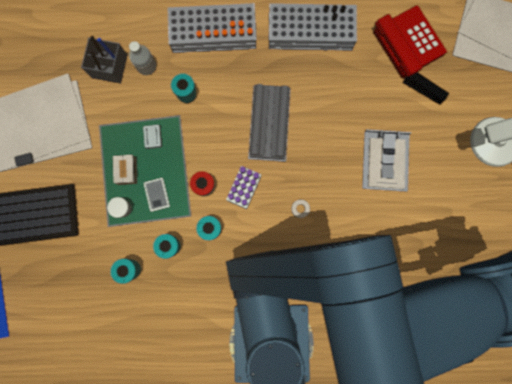

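View pics/side0.png

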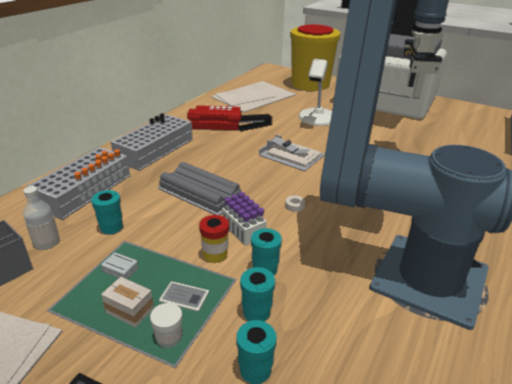

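The top view has +x up and +y to the left. The rack (purple caps) is at (243,187), the rest at (270,122), the holder at (387,160) and the red-lidded bin at (202,183). The box (123,169), tin, card and pot (118,207) are on the green mat. I'll zoom in and check the outlines.

```bash
cat > h.py <<'E'
import numpy as np, cv2
from scipy.spatial.transform import Rotation as R
def cam(d):
    f=d["img"].shape[0]/2/np.tan(np.radians(d["fovy"]/2))
    return f,R.from_euler('xyz',d["orientation"]).as_matrix(),np.array(d["eye"])
def px2w(d,uv,z):
    f,M,e=cam(d); uv=np.atleast_2d(np.asarray(uv,float))
    r=np.c_[(uv[:,0]-d["cx"])/f,(uv[:,1]-d["cy"])/f,np.ones(len(uv))]@M.T
    return (e+r*((z-e[2])/r[:,2])[:,None])[:,:2]
def w2px(d,p):
    f,M,e=cam(d); q=(np.atleast_2d(p)-e)@M
    return q[:,:2]/q[:,2:]*f+[d["cx"],d["cy"]]
E
python3 - <<'E'
from bench import robot
import cv2,pickle
D={n:robot.get_image(n) for n in("top","side")}
pickle.dump(D,open("d0.pkl","wb"))
t=D["top"]["img"]
cv2.imwrite("pics/t1.png",cv2.resize(t[105:230,98:292],None,fx=4,fy=4,interpolation=cv2.INTER_CUBIC))
cv2.imwrite("pics/t2.png",cv2.resize(t[75:200,240:420],None,fx=4,fy=4,interpolation=cv2.INTER_CUBIC))
s=D["side"]["img"]
cv2.imwrite("pics/s1.png",cv2.resize(s[130:360,50:330],None,fx=2.6,fy=2.6,interpolation=cv2.INTER_CUBIC))
E
```

```text
(no output)
```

View pics/t1.png

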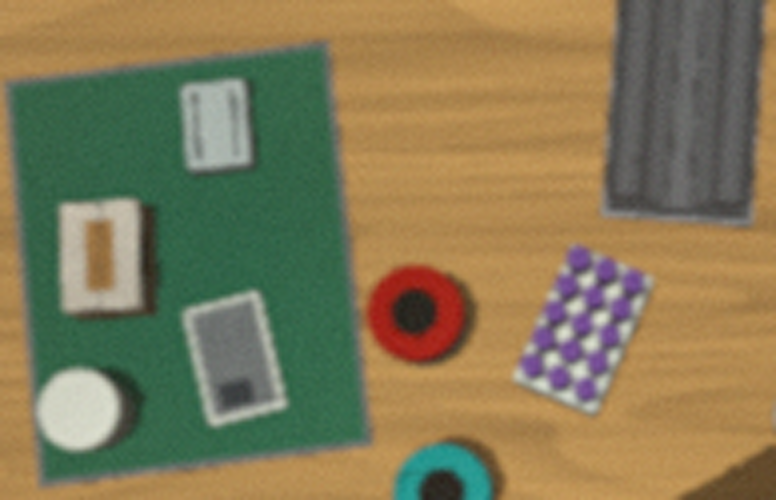

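View pics/t2.png

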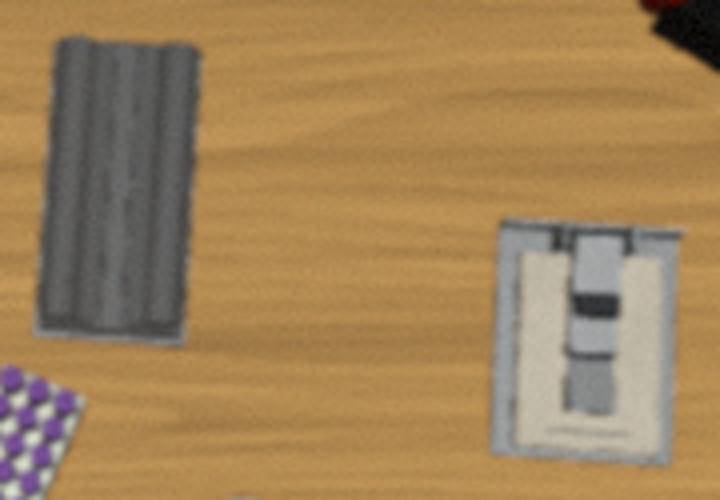

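View pics/s1.png

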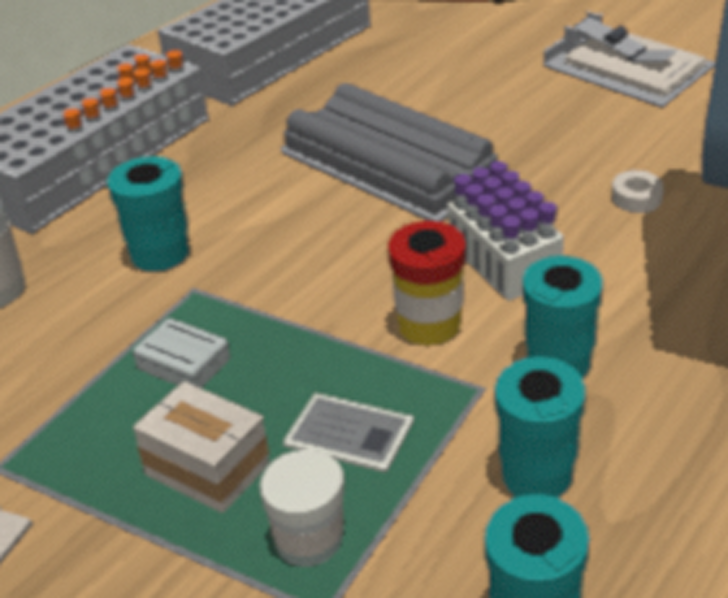

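Everything is identifiable. In full-frame top pixels, the tin is at (152,136), the box at (123,169), the card at (157,194), the pot at (118,207), the bin lid at (202,183) and the rack at (243,187). The rest is at (270,122), and the holder at (387,160) has its open end toward the robot. Next I'll measure with masks.

```bash
cat >> h.py <<'E'
K=4
def mask(d,roi,fn):
    x0,y0,x1,y1=roi
    im=cv2.resize(d["img"][y0:y1,x0:x1],None,fx=K,fy=K,interpolation=cv2.INTER_CUBIC)
    im=cv2.GaussianBlur(im,(0,0),2)
    hsv=cv2.cvtColor(im,cv2.COLOR_BGR2HSV).astype(int)
    m=fn(hsv[...,0],hsv[...,1],hsv[...,2]).astype(np.uint8)*255
    return im,m
def full(pts,roi): return (np.asarray(pts,float)+.5)/K-.5+np.array(roi[:2])
def blob(d,roi,fn,z,all=False):
    im,m=mask(d,roi,fn)
    cs,_=cv2.findContours(m,cv2.RETR_EXTERNAL,cv2.CHAIN_APPROX_NONE)
    c=np.vstack(cs) if all else max(cs,key=cv2.contourArea)
    w=px2w(d,full(c.reshape(-1,2),roi),z).astype(np.float32)
    (cx,cy),(a,b),ang=cv2.minAreaRect(w)
    if a<b: a,b,ang=b,a,ang+90
    yaw=(ang+90)%180-90
    return np.array([cx,cy]),a,b,yaw,(im,c)
E
cat > seg.py <<'E'
from h import *
SEG={ # name: roi, test, plane height
"rack_caps":((222,160,265,212),lambda h,s,v:(h>118)&(h<160)&(s>70),79,True),
"bin":((187,168,220,198),lambda h,s,v:((h<6)|(h>172))&(s>130),90,True),
"box":((108,150,140,188),lambda h,s,v:(v>150)&((s<60)|(h<25)),52,False),
"tin":((138,120,165,152),lambda h,s,v:(s<75)&(v>120),24,False),
"card":((140,174,172,214),lambda h,s,v:(s<75)&(v>85),6,False),
"pot":((105,194,133,220),lambda h,s,v:(s<60)&(v>150),64,False),
"rest":((240,75,300,170),lambda h,s,v:(s<70),50,False),
"rest0":((240,75,300,170),lambda h,s,v:(s<70),4,False),
"holder":((355,122,418,198),lambda h,s,v:(s<80)&(v>60),3,False),
"slips":((355,122,418,198),lambda h,s,v:(v>190),16,False),
}
E
python3 - <<'E'
from seg import *; import pickle
D=pickle.load(open("d0.pkl","rb"));d=D["top"]
tiles=[]
for n,(roi,fn,z,al) in SEG.items():
    c,a,b,y,(im,ct)=blob(d,roi,fn,z,al)
    print(n,c.round(1),"size %.1f %.1f yaw %.1f"%(a,b,y))
    cv2.drawContours(im,[ct],-1,(255,0,255),1); 
    t=np.zeros((300,155,3),np.uint8); s=min(300/im.shape[0],155/im.shape[1]); r=cv2.resize(im,None,fx=s,fy=s); t[:r.shape[0],:r.shape[1]]=r[:300,:155]; tiles.append(t)
cv2.imwrite("pics/seg.png",np.vstack([np.hstack(tiles[:5]),np.hstack(tiles[5:])]))
E
```

```text
rack_caps [427.2  69.9] size 93.0 52.6 yaw -23.9
bin [433.2 181.1] size 63.8 61.0 yaw 63.8
box [482.4 406.9] size 75.8 53.1 yaw 1.8
tin [580.7 334.1] size 65.6 48.4 yaw 5.7
card [413.3 321.2] size 92.0 62.5 yaw 14.3
pot [373.2 416.2] size 55.4 55.1 yaw 49.5
rest [609.8  -3.5] size 217.9 106.0 yaw -4.3
rest0 [621.3  -4.9] size 225.3 109.5 yaw -4.3
holder [ 506.2 -341.9] size 175.7 134.4 yaw -4.5
slips [ 494.2 -341.8] size 129.5 95.5 yaw -5.2
```

View pics/seg.png

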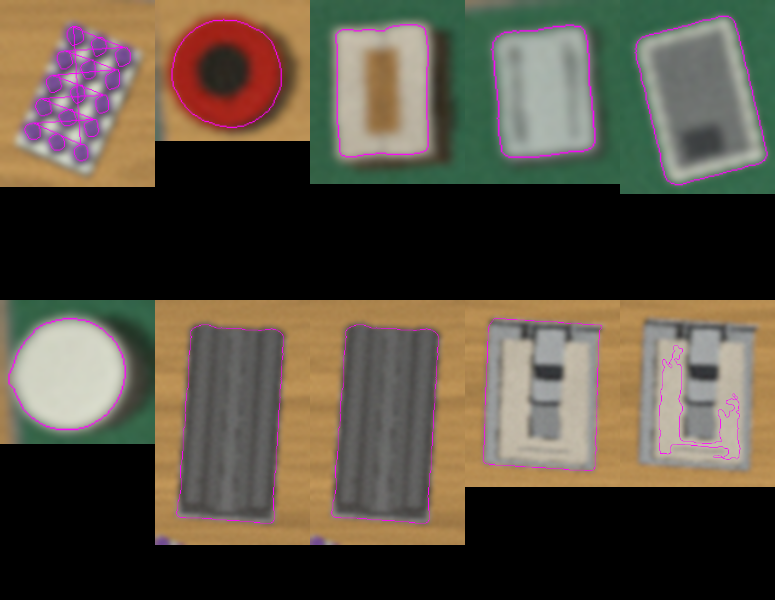

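Sizes agree with the given ones, and the slight mask growth is symmetric. I'll check the rest's ends in the side view and pick up the rack.

```bash
cat >> h.py <<'E'
from bench import robot
def ori(deg): return [np.pi,0,np.radians(deg)]
def grip(mm): robot.move_gripper(float(np.clip(mm/93,0,1)))
def st(s=""): print(s,"t%.1f"%robot.current_t(),np.round(robot.current_tcp_pos(),1),"w%.1f"%(robot.current_gripper_width()*93),"F",np.round(robot.current_contact_force(),1),"ff",np.round(robot.current_finger_force(),1))
def pick(xy,deg,ztip,openmm,lift,app=110):
    robot.move_ptp([*xy,ztip+app],ori(deg)); grip(openmm)
    robot.move_linear([*xy,ztip],speed=160); st("down")
    robot.move_gripper(0.0); st("grip")
    robot.move_linear([*xy,lift],speed=200); st("up")
def place(xy,deg,ztip,hover,openmm,f=4):
    robot.move_ptp([*xy,hover],ori(deg))
    robot.move_linear([*xy,ztip+12],speed=160)
    h=robot.move_linear([*xy,ztip-1],speed=25,f_stop=f); st("down hit=%s"%h)
    grip(openmm); robot.sleep(.15)
    robot.move_linear([*xy,hover],speed=200); st("away")
E
python3 - <<'E'
from h import *; import pickle
D=pickle.load(open("d0.pkl","rb"));s=D["side"]
c=np.array([618.7,-4.7]);a=np.radians(-4.3);M=np.array([[np.cos(a),-np.sin(a)],[np.sin(a),np.cos(a)]])
print("pred side px plate corners",w2px(s,np.c_[[c+M@p for p in([110,55],[-110,55],[-110,-55])],[2,2,2]]).round(1),"eye px (159,188) (216,213)")
im=cv2.resize(s["img"][140:230,140:260],None,fx=6,fy=6,interpolation=cv2.INTER_CUBIC)
cv2.imwrite("pics/srest.png",im)
pick([428,69.9],-23.9,20,80,150)
E
```

```text
pred side px plate corners [[157.9 187.8]
 [218.6 215.4]
 [244.  196.3]] eye px (159,188) (216,213)
down t3.7 [428.6  69.9  20.5] w79.5 F [0.3 0.  0.3] ff 0.0
grip t4.2 [428.9  70.   20.8] w61.5 F [-1.   1.8  5.4] ff 30.0
up t5.0 [426.9  69.9 148.9] w61.9 F [-0.3 -0.4 -2.2] ff 30.0
```

View pics/srest.png

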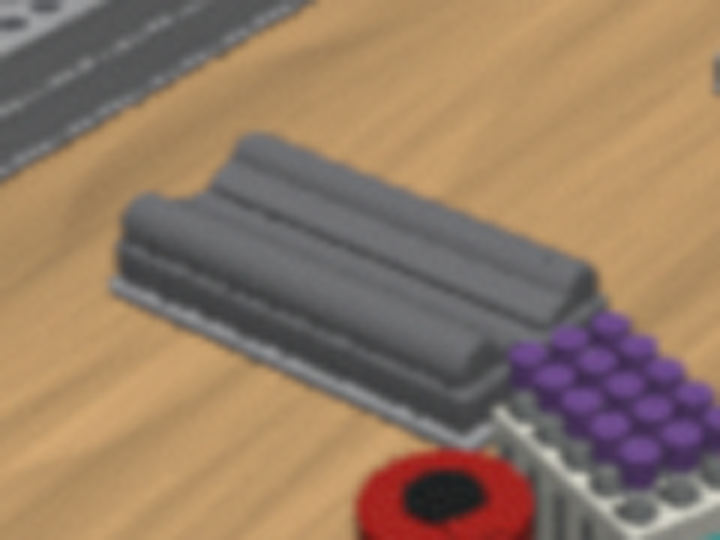

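The predicted plate corners match the side view to about 1 px, with far-left at (158.7,187.5) and near-left at (217.5,214.5), so the rest's centre is confirmed. I'll place the rack and then check it.

```bash
cat >> h.py <<'E'
REST=np.array([618.7,-4.7]);RY=-4.3
def T(o,deg,p):
    a=np.radians(deg); return o+np.array([[np.cos(a),-np.sin(a)],[np.sin(a),np.cos(a)]])@np.array(p,float)
def toF(o,deg,p): return T(np.zeros(2),-deg,np.array(p)-o)
E
python3 - <<'E'
from h import *
xy=T(REST,RY,[0,-116]); print(xy)
place(xy,RY,20,150,70)
pick([433.2,181.1],0,62,85,190)
d=robot.get_image("top"); cv2.imwrite("pics/a.png",d["img"]); 
import pickle; pickle.dump(d,open("d1.pkl","wb"))
cv2.imwrite("pics/a.png",cv2.resize(d["img"][60:220,150:350],None,fx=3.7,fy=3.7))
E
```

```text
[ 610.00246769 -120.37347549]
down hit=True t7.4 [ 610.1 -120.5   20.7] w62.1 F [0.7 0.5 5.1] ff 30.0
away t8.7 [ 609.2 -120.1  148.9] w70.0 F [-0.   1.  -0.3] ff 0.0
down t11.4 [433.8 181.2  62.6] w84.9 F [-0.5  0.8 -0.2] ff 0.0
grip t11.8 [433.9 181.3  62.7] w65.8 F [-1.1  0.8  4.5] ff 30.0
up t12.6 [432.3 180.9 188.8] w65.8 F [-0.7 -0.1 -1.1] ff 30.0
```

View pics/a.png

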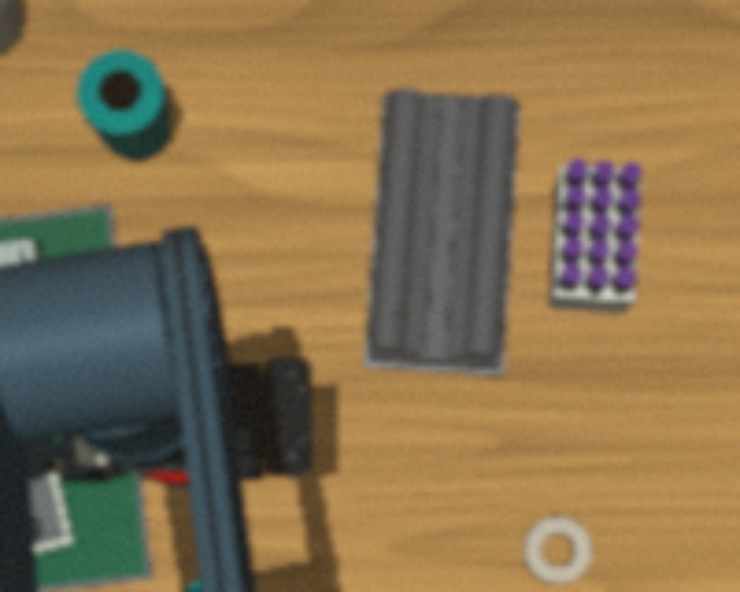

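The rack stands at the rest's right, around px (311,123), and the bin is gripped. Next I'll place the bin, then measure both.

Run:
```python
from seg import *; import pickle
xy=T(REST,RY,[0,118]); print(xy)
place(xy,0,62,190,80)
robot.move_ptp([482.4,406.9,150],ori(1.8))
d=robot.get_image("top"); pickle.dump(d,open("d2.pkl","wb"))
cv2.imwrite("pics/b.png",d["img"])
c,a,b,y,_=blob(d,(295,98,332,148),SEG["rack_caps"][1],79,True); print("rack",c,a,b,y,toF(REST,RY,c))
px=w2px(d,[[*xy,90]])[0].astype(int); print(px)
c,a,b,y,_=blob(d,(px[0]-20,px[1]-20,px[0]+20,px[1]+20),SEG["bin"][1],90,True); print("bin",c,a,b,toF(REST,RY,c))
```

```text
[627.54748977 112.96784576]
down hit=True t14.9 [627.7 113.2  62.5] w65.4 F [0.4 0.1 4.1] ff 30.0
away t16.3 [626.8 112.9 188.8] w80.1 F [-0.4 -0.3 -0.3] ff 0.0
rack [ 606.10491943 -122.30610657] 95.4549560546875 52.93578338623047 -4.379302978515625 [  -3.74167096 -118.21942419]
[226 112]
bin [626.24554443 113.83139038] 63.77181625366211 59.55894470214844 [ -1.36302801 118.76349566]
```

View pics/b.png

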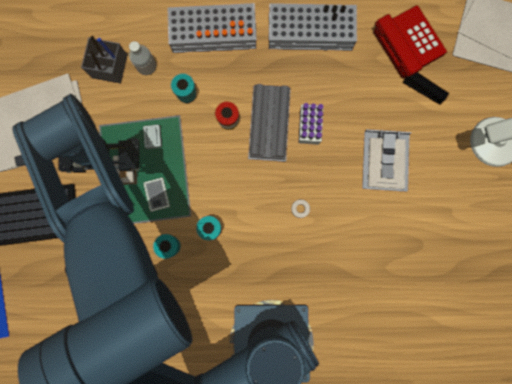

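The bin is within about 1 mm of its target. The caps read 2–3 mm off, partly because the cap sides show. I'll cross-check using the rack block's silhouette edges, each on its proper height plane.

Run:
```python
from seg import *; import pickle
d=pickle.load(open("d2.pkl","rb"))
roi=(292,92,336,156)
im,m=mask(d,roi,lambda h,s,v:((s<85)&(v>75))|((h>118)&(h<165)))
n,l,s,_=cv2.connectedComponentsWithStats(m); i=1+np.argmax(s[1:,4]); print(s[i])
ys,xs=np.nonzero(l==i); P=full(np.c_[xs,ys],roi)
def ext(z,ax,sg,band):
    q=np.array([toF(REST,RY,p) for p in px2w(d,P,z)]); o=1-ax
    c=np.median(q[:,o]); q=q[abs(q[:,o]-c)<band][:,ax]
    return np.percentile(q*sg,99.5)*sg
print("left z0 exp -85: %.1f"%ext(0,1,1,25),"right z50 exp -147: %.1f"%ext(50,1,-1,25),"near z0 exp -52: %.1f"%ext(0,0,-1,18),"far caps z80 exp ~46.5: %.1f"%ext(80,0,1,18), "left z50: %.1f"%ext(50,1,1,25))
# rest edges per plane
im,m=mask(d,SEG["rest"][0],SEG["rest"][1]); n,l,s,_=cv2.connectedComponentsWithStats(m); i=1+np.argmax(s[1:,4]);ys,xs=np.nonzero(l==i); P=full(np.c_[xs,ys],SEG["rest"][0])
print("rest left/right z3",ext(3,1,1,70),ext(3,1,-1,70),"near z3",ext(3,0,-1,40),"far z3/z50",ext(3,0,1,40),ext(50,0,1,40))
# bin in side view + caps in side view
sd=robot.get_image("side"); pickle.dump(sd,open("s2.pkl","wb"))
def pur(d):
    hsv=cv2.cvtColor(d["img"],cv2.COLOR_BGR2HSV).astype(int);h,s,v=hsv[...,0],hsv[...,1],hsv[...,2]
    m=(h>118)&(h<160)&(s>70); ys,xs=np.nonzero(m); return np.array([xs.mean(),ys.mean()]),m.sum()
for k in (d,sd):
    c,nn=pur(k); print(c,nn,[toF(REST,RY,px2w(k,c,z)[0]).round(1) for z in(72,76,79)])
```

```text
[   27    43   100   166 14584]
left z0 exp -85: -88.6 right z50 exp -147: -149.5 near z0 exp -52: -51.0 far caps z80 exp ~46.5: 44.4 left z50: -85.0
rest left/right z3 52.32295652133841 -53.21584037045988 near z3 -108.01545972334179 far z3/z50 112.60070473486202 97.1778107475853
[284.46153846 133.64253394] 442 [array([-44.6, -44.1]), array([-45.5, -43.9]), array([-46.2, -43.8])]
[224.39839572 154.36096257] 374 [array([   1.2, -111. ]), array([  -3.5, -105.2]), array([  -7. , -100.9])]
```

Run:
```python
from seg import *; import pickle
d=pickle.load(open("d2.pkl","rb")); s=pickle.load(open("s2.pkl","rb"))
c0=T(REST,RY,[0,-116])
p=w2px(s,[[*c0,75]])[0].astype(int); print("pred",p)
x0,y0=max(p[0]-40,0),max(p[1]-35,0); roi=(x0,y0,p[0]+40,p[1]+35)
im,m=mask(s,roi,SEG["rack_caps"][1]); print("purple",(m>0).sum())
# per-cap blobs: compare purple extents with a plain projection of the cap grid (pitch from top view rect) 
ys,xs=np.nonzero(m); P=full(np.c_[xs,ys],roi)
for z in (80,):
    hull=cv2.convexHull(px2w(s,P,z).astype(np.float32)).reshape(-1,2)
    q=np.array([toF(REST,RY,h) for h in hull]); print("side z80 hull x",q[:,0].min().round(1),q[:,0].max().round(1),"y",q[:,1].min().round(1),q[:,1].max().round(1))
big=cv2.resize(s["img"][110:250,150:330],None,fx=4.2,fy=4.2,interpolation=cv2.INTER_CUBIC)
a=4.2
def line(pts,col):
    u=(w2px(s,pts)-[150,110])*a+a/2
    cv2.polylines(big,[u.astype(int)],True,col,1)
for dy,col in((-116,(0,255,0)),(-119,(0,0,255))):
    for z in(0,50): line([[*T(REST,RY,[x,dy+y]),z] for x,y in((52,31),(-52,31),(-52,-31),(52,-31))],col)
line([[*T(REST,RY,[x,y]),2] for x,y in((110,55),(-110,55),(-110,-55),(110,-55))],(255,0,0))
cv2.imwrite("pics/c.png",big)
```

```text
pred [225 152]
purple 5663
side z80 hull x -62.1 40.7 y -137.8 -71.1
```

View pics/c.png

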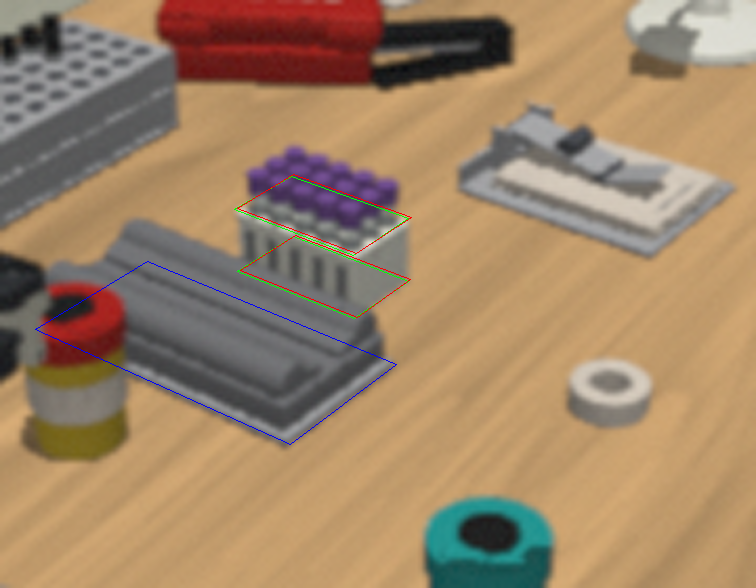

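The side overlay has a common offset of about 2 px for both the rest and the rack, so vision alone won't settle the 2–3 mm. Gentle force-stopped touches on the fixed rest will give its place in robot coordinates, and I'll do the same on the slip block's sides.

Run:
```python
from h import *
HOLD=np.array([505.5,-341.9]);HY=-4.5
grip(0)
def probe(o,deg,a,b,z,hi):
    A=T(o,deg,a);B=T(o,deg,b)
    robot.move_ptp([*A,hi],ori(deg)); robot.move_linear([*A,z],speed=220)
    h=robot.move_linear([*B,z],speed=30,f_stop=3)
    p=np.array(robot.current_tcp_pos()); print(h,toF(o,deg,p[:2]).round(2),p.round(1),np.round(robot.current_contact_force(),1))
    robot.move_linear([*A,z],speed=150); robot.move_linear([*A,hi],speed=250)
print(robot.current_t())
probe(REST,RY,[-80,86],[-80,60],25,110)
probe(REST,RY,[-150,0],[-120,0],25,110)
probe(REST,RY,[-80,-86],[-80,-60],25,110)
probe(HOLD,HY,[-40,80],[-40,50],10,60)
probe(HOLD,HY,[-100,0],[-80,0],10,60)
probe(HOLD,HY,[-40,-80],[-40,-50],10,60)
print(robot.current_t())
```

```text
18.9417
True [-79.97  66.77] [544.   67.9  25.1] [-0.7  1.5  2.1]
False [-1.2026e+02  3.0000e-02] [498.8   4.4  24.9] [-0.1  0.1  0.1]
True [-80.11 -62.82] [534.1 -61.3  24.9] [ 0.4 -1.4  1. ]
True [-39.83  64.26] [ 470.8 -274.7   10.2] [2.2 2.4 4.3]
True [-8.669e+01 -5.000e-02] [ 419.1 -335.2   10.4] [-0.2  0.1  0.5]
True [-39.9  -57.16] [ 461.2 -395.8   10.2] [ 0.  -0.4  3.7]
34.3333
```

By touch, the rest's true middle is 2 mm further left than the camera said, and the holder's 3.5 mm, which fits a slight camera scale error. I'll shift the rack and bin by 2 mm, then bring the box.

```bash
cat >> h.py <<'E'
REST=T(REST,RY,[0,2.0])
HOLD=T(np.array([505.5,-341.9]),-4.5,[-0.5,3.5]);HY=-4.5
def shift(old,new,deg,z,openmm,hover):
    robot.move_ptp([*old,hover],ori(deg)); grip(openmm); robot.move_linear([*old,z],speed=160)
    robot.move_gripper(0.0); robot.move_linear([*old,z+5],speed=60); robot.move_linear([*new,z+5],speed=60)
    h=robot.move_linear([*new,z-1],speed=20,f_stop=4); st("shift hit=%s"%h)
    grip(openmm); robot.sleep(.1); robot.move_linear([*new,hover],speed=220)
E
python3 - <<'E'
from h import *
shift(T(REST,RY,[0,-118]),T(REST,RY,[0,-116]),RY,20,72,110)
shift(T(REST,RY,[0,116]),T(REST,RY,[0,118]),0,62,80,175)
pick([482.4,406.9],1.8,14,75,140)
place(T(REST,RY,[-120,-116]),RY,14.5,140,66)
st()
E
```

```text
shift hit=True t38.6 [ 610.4 -118.5   21.3] w61.7 F [-0.8  0.1  3.6] ff 30.0
shift hit=True t43.1 [628.1 115.3  63. ] w65.3 F [-0.2  0.3  4.2] ff 30.0
down t46.9 [483.1 407.3  14.8] w75.0 F [ 0.2 -0.3  0. ] ff 0.0
grip t47.3 [482.9 407.4  15. ] w54.3 F [-0.9  0.7  5.8] ff 29.9
up t48.1 [481.4 406.3 138.4] w53.8 F [ 0.2 -0.7 -2.4] ff 29.9
down hit=True t51.3 [ 490.5 -109.5   14.8] w54.0 F [ 0.1 -1.6  3.9] ff 29.9
away t52.7 [ 489.8 -109.1  139.2] w65.6 F [ 0.1 -0.5 -0.5] ff 0.0
 t52.7 [ 489.8 -109.1  139.2] w65.6 F [ 0.1 -0.5 -0.5] ff 0.0
```

Run:
```python
from seg import *; import pickle
pick([580.7,332],5.7,4,72,170)
d=robot.get_image("top"); pickle.dump(d,open("d3.pkl","wb"))
roi=(286,92,346,206)
im,m=mask(d,roi,lambda h,s,v:((s<85)&(v>75))|((h>118)&(h<165)))
n,l,s,_=cv2.connectedComponentsWithStats(m); print(s)
px=w2px(d,[[*T(REST,RY,[-120,-116]),52]])[0].astype(int); print(px)
r=(px[0]-18,px[1]-20,px[0]+18,px[1]+20)
c,a,b,y,_=blob(d,r,lambda h,s,v:(v>150)&((s<70)),52); print("box",c,a,b,y,toF(REST,RY,c))
c,a,b,y,_=blob(d,(292,92,336,156),SEG["rack_caps"][1],79,True); print("rack",toF(REST,RY,c),y)
cv2.imwrite("pics/d.png",cv2.resize(d["img"][60:220,200:360],None,fx=3.7,fy=3.7,interpolation=cv2.INTER_CUBIC))
```

```text
down t55.6 [581.5 332.3   4.9] w72.2 F [ 0.  -0.3  0.9] ff 0.0
grip t56.1 [581.  332.3   4.7] w45.9 F [-0.7 -0.2  3.5] ff 30.0
up t57.1 [579.8 331.6 168.4] w45.5 F [ 0.3 -0.2 -0.7] ff 30.0
[[    0     0   240   456 84079]
 [    0     0    17   221  2150]
 [   48    44   100   165 14609]
 [   48   233    84   116  7349]
 [    0   262     1     3     3]
 [   25   430    69    26  1250]]
[307 163]
box [ 488.50219727 -110.77826691] 77.05186462402344 55.66028594970703 -2.6983566284179688 [-121.87769991 -117.54173623]
rack [  -4.55110869 -118.07567038] -4.341011047363281
```

View pics/d.png

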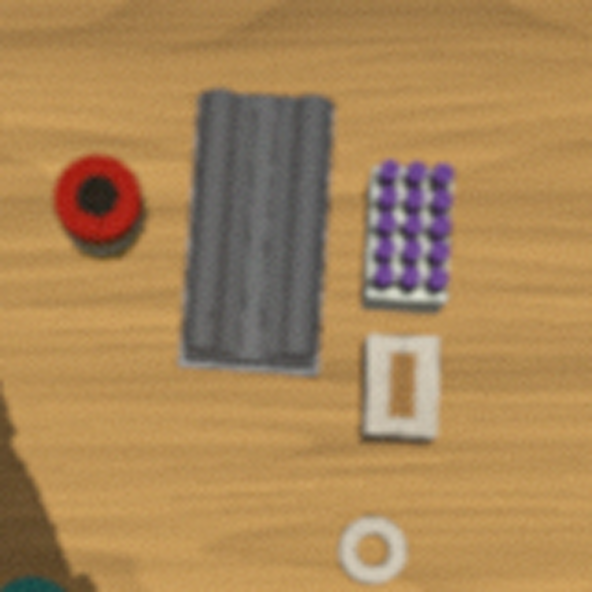

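The rack and box are in line at the rest's right, and the bin is at its left. I'll check the rack–box gap, then put the tin on the box.

Run:
```python
from h import *; import pickle
d=pickle.load(open("d3.pkl","rb"))
# bottom row of rack blob (z0) and top row of box blob (z52), measured mid-edge by column profiles
roi=(286,92,346,206)
im,m=mask(d,roi,lambda h,s,v:((s<85)&(v>75))|((h>118)&(h<165)))
n,l,s,_=cv2.connectedComponentsWithStats(m)
out=[]
for col in range(70,116,3):
    r=np.nonzero(l[:,col]==2)[0].max()+.5; b=np.nonzero(l[:,col]==3)[0]; t=b.min()-.5; e=b.max()+.5
    A=toF(REST,RY,px2w(d,full([[col,r]],roi),0)[0])[0];B=toF(REST,RY,px2w(d,full([[col,t]],roi),52)[0])[0];C=toF(REST,RY,px2w(d,full([[col,e]],roi),0)[0])[0]
    out.append([A,B,C])
print("rack near z0, box far z52, box near z0",np.median(out,0).round(1))
for k in(2,3):
    cl=[np.nonzero(l[r]==k)[0] for r in range(*((90,190,5) if k==2 else (250,320,5)))]
    print(k,"tilt left/right edge col/row",np.polyfit(range(len(cl)),[c.min() for c in cl],1)[0]/5,np.polyfit(range(len(cl)),[c.max() for c in cl],1)[0]/5)
```

```text
rack near z0, box far z52, box near z0 [ -52.7  -82.9 -155. ]
2 tilt left/right edge col/row -0.05624060150375979 -0.04842105263157957
3 tilt left/right edge col/row -0.009670329670329755 -0.032087912087912604
```

The gap is 30.2 mm, so it's good. Tin onto the box, then pick the card.

Run:
```python
from h import *; import pickle
place(T(REST,RY,[-120,-116]),-3.8,56.7,170,62)
robot.move_ptp([430,200,200],ori(14.3))
d=robot.get_image("top"); pickle.dump(d,open("d4.pkl","wb"))
r=(288,140,328,186)
for n,fn,z in(("box",lambda h,s,v:(v>150)&(s<70),52),("tin",lambda h,s,v:(v>120)&(s<40),76)):
    c,a,b,y,(im,ct)=blob(d,r,fn,z); print(n,toF(REST,RY,c).round(1),a,b,y)
cv2.imwrite("pics/e.png",cv2.resize(d["img"][100:190,270:350],None,fx=6,fy=6,interpolation=cv2.INTER_CUBIC))
pick(T(np.array([413.3,319.5]),14.3,[-15,0]),14.3,2,72,120)
```

```text
down hit=True t60.1 [ 490.5 -109.4   56.5] w45.4 F [-0.3 -0.3  3.8] ff 30.0
away t61.5 [ 489.8 -109.1  169.2] w62.2 F [-0.4  0.4 -0.5] ff 0.0
box [-121.8 -118.3] 77.93272399902344 54.53648376464844 -1.56256103515625
tin [-125.4 -115.4] 72.78369903564453 51.601287841796875 -2.7894134521484375
down t64.7 [398.9 315.9   2. ] w72.1 F [-0.   0.6 -0.3] ff 0.0
grip t65.1 [399.  316.    2.3] w55.3 F [-0.3  0.3  2.1] ff 30.0
up t65.8 [398.  315.4 119.1] w55.1 F [-1.4 -0.4 -0.8] ff 30.0
```

View pics/e.png

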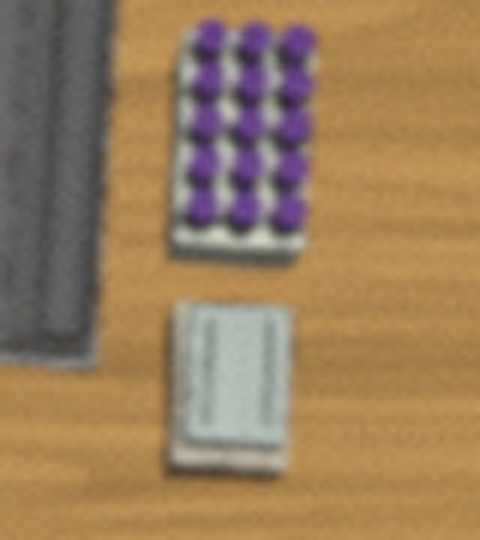

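The tin sits centred on the box in the crop, at about (238,375) over the box at (230,385), once the height shift is allowed for. Next, slide the card in.

Run:
```python
from h import *; import pickle
z=18.3
P=lambda x:T(HOLD,HY,[x-15,0])
robot.move_ptp([*P(-112),90],ori(HY))
robot.move_linear([*P(-112),z],speed=120); st("at slips")
h=robot.move_linear([*P(-10),z],speed=50,f_stop=15); st("slid stop=%s"%h)
robot.sleep(.2); grip(74); robot.sleep(.2); st("open")
robot.move_linear([*P(-10),100],speed=120)
robot.move_ptp([400,-150,220],ori(HY)); st("away")
d=robot.get_image("top");s=robot.get_image("side"); pickle.dump((d,s),open("d5.pkl","wb"))
a=cv2.resize(d["img"][118:202,352:422],(420,504),interpolation=cv2.INTER_CUBIC)
b=cv2.resize(s["img"][125:185,250:340],(378*2//2,252),interpolation=cv2.INTER_CUBIC)
o=np.zeros((504,798,3),np.uint8);o[:,:420]=a;o[:252,420:]=b
cv2.imwrite("pics/f.png",o)
```

```text
at slips t68.9 [ 379.  -328.5   18.7] w55.2 F [-0.3  0.2 -0.5] ff 30.0
slid stop=False t71.1 [ 480.3 -336.4   18.3] w55.4 F [-3.9 -0.6  4.2] ff 30.0
open t72.0 [ 480.4 -336.4   18.3] w73.9 F [-0.   0.6 -0.8] ff 0.0
away t73.8 [ 400.3 -150.6  219.5] w74.4 F [ 0.2 -0.2  1. ] ff 0.0
```

View pics/f.png

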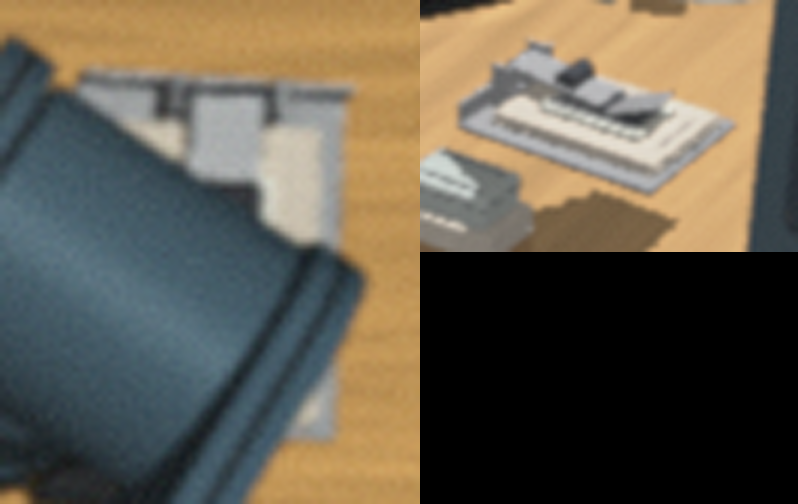

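The arm hides the holder in the top view. The side view shows a card edge under the arm at about (600,120). I'll move clear and look once more.

Run:
```python
from h import *; import pickle
robot.move_ptp([330,200,330],ori(30)); robot.sleep(.3); st()
d=robot.get_image("top");s=robot.get_image("side"); pickle.dump((d,s),open("d6.pkl","wb"))
C=cv2.INTER_CUBIC
a=cv2.resize(d["img"][122:198,358:416],(406,532),interpolation=C)
# predicted card outline at z=22 in camera frame (camera-measured holder)
HC=np.array([505.5,-341.9])
o=np.zeros((598,798,3),np.uint8);o[:532,:406]=a
o[:290,408:798]=cv2.resize(s["img"][118:184,250:339],(390,290),interpolation=C)
o[300:590,408:798]=cv2.resize(d["img"][70:220,190:392],(390,290),interpolation=C)
cv2.imwrite("pics/g.png",o)
roi=(358,122,416,198)
hsv=cv2.cvtColor(cv2.resize(d["img"][122:198,358:416],None,fx=4,fy=4,interpolation=C),cv2.COLOR_BGR2HSV)
print("card pred px(zoom)",((w2px(d,[[*T(HC,HY,[-10+x,y]),22] for x,y in((43,28),(-43,28),(-43,-28),(43,-28))])-[358,122])*7+3).round(0).tolist())
r=(187,95,300,190)
p=w2px(d,[[*T(REST,RY,[0,118]),90]])[0].astype(int)
from seg import SEG
c,a_,b_,y,_=blob(d,(p[0]-20,p[1]-20,p[0]+20,p[1]+20),SEG["bin"][1],90,True); print("bin",toF(REST,RY,c),a_,b_)
c,a_,b_,y,_=blob(d,SEG["pot"][0],SEG["pot"][1],64); print("pot",c,a_,b_)
```

```text
t75.6 [330.3 199.5 329.8] w74.4 F [ 0.4  0.2 -0.6] ff 0.0
card pred px(zoom) [[146.0, 177.0], [138.0, 385.0], [277.0, 394.0], [283.0, 186.0]]
bin [ -2.56320631 118.12811656] 63.609291076660156 60.05022430419922Traceback (most recent call last):
  File "<stdin>", line 19, in <module>
  File "h.py", line 25, in blob
    c=np.vstack(cs) if all else max(cs,key=cv2.contourArea)
                                ~~~^^^^^^^^^^^^^^^^^^^^^^^^
ValueError: max() iterable argument is empty
```

View pics/g.png

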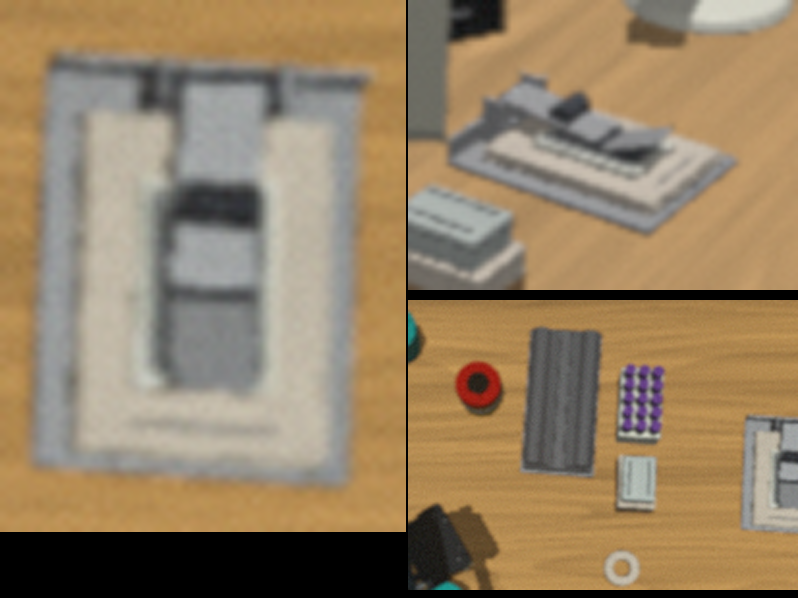

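The card lies squarely under the arm. Its left edge runs from about (148,178) to (138,387), against a predicted (146,177) to (138,385). Rack, bin, box and tin are in place and the arm is clear, so I'm handing in.

```bash
python3 -c "
from bench import robot
print(robot.hand_in(), robot.current_t())"
```

```text
the job is handed in; nothing more can be done
the job is handed in; nothing more can be done
```

The job is handed in at about 76 s: rack, bin, swab box with tin on top, and card are all placed, with the last pictures agreeing to about 2–3 mm; the box may be turned 2–3° off the rack, and the untouched pot's last check failed because the view gave no reading.

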